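Lock out the finishing head and load its D-bore polishing wheels

TASK

First hang the red lock-out tag on the hook beside the yellow tag, which must stay hanging. Then slide the finishing head's guard fully open, put every polishing wheel from the bench onto the flatted shaft, hub up and pushed fully home on one another in any order, and finally slide the guard fully shut. Leave the jar, the bottle and the brush where they are.

Things in the scene. Friction and masses are not known exactly. Their poses are not given: they have to be found in the camera images.
- red_tag: red lock-out tag, rigid plate 8 mm thick (x), 58 mm wide (y), 116 mm tall (z). From the bottom: plate to 40 mm, window 34 mm wide from 40 to 74 mm, cross bar to 84 mm, grip tab 16 mm wide to 116 mm. Origin: centre of lower edge. 0.08 kg. Starts upright in a slotted grey stand (60 x 100 mm, 30 mm tall), lower 20 mm in the slot.
- yellow_tag: yellow lock-out tag, rigid plate 8 mm thick (x), 58 mm wide (y), 116 mm tall (z). From the bottom: plate to 40 mm, window 34 mm wide from 40 to 74 mm, cross bar to 84 mm, grip tab 16 mm wide to 116 mm. Origin: centre of lower edge. 0.08 kg. It starts hanging on the hook near the post; it must stay there.
- red_tag_bar (a point): middle of the underside of the red tag's cross bar (top of its window, 74 mm above the tag's lower edge): the part that rests on the hook. Axes as the tag.
- yellow_tag_bar (a point): the same point of the yellow tag.
- hookstand: fixed stand: a post at its origin (18 mm thick, 188 mm tall) carries a level round bar, 8 mm thick, its axis 180 mm above the bench, along the stand's -x to x = -125 mm, where the tip turns up to a height of 194 mm, x = -134 mm. Base 110 x 110 mm, 14 mm tall, set 20 mm to +x. The yellow tag hangs 30 to 42 mm from the origin. Origin: underside at the post, z up.
- machine: fixed bench finishing head, grey, 115 mm tall with its rails. Origin: underside, below the middle of its square open-topped chamber (inside 198 mm along x, 198 mm along y, floor at 30 mm, wall tops at 110 mm, outside 234 mm along x). The motor housing adjoins on its +y side, to y = 315 mm. The front with buttons faces -x.
- guard (a joint): clear sliding guard with yellow edges on top of the machine, 208 mm square, underside 112 mm and top 118 mm above the bench: 0 = fully shut over the chamber, 0.205 m = fully open, slid along the machine's +y over the housing. About 2 N of friction; it stays where it is left.
- guard_handle (a point): middle of the top of the guard's black handle, an upright bar 70 mm long across the sliding direction (machine x), 14 mm thick along it (machine y) and 32 mm tall, in the middle of the guard, top 150 mm above the bench. Axes as the machine.
- spindle_seat (a point): centre of the seat at the foot of the fixed upright shaft in the chamber, 41 mm above the bench; wheels stack here, 16 mm apart. Shaft radius 10 mm with a flat 5 mm from the axis on the +x side; full section to 53 mm above the seat, then a 3 mm slimmer tip. It does not turn. z up. A wheel's +x must point as this +x, within about 5 deg, to slide on.
- spindle: the spindle carrying that shaft; origin on the chamber floor, 11 mm below the seat, axes as the seat. A yellow stripe at the rim of its dark round plate (radius 42 mm) marks the +x side, where the shaft's flat is.
- wheel_a: polishing wheel (may be absent): red disc 64 mm across, 5 mm thick, with a hexagonal aluminium hub 34 mm across flats, top 16 mm above the underside. D-bore right through: radius 11.2 mm, flat 6.2 mm from the axis on the +x side (yellow stripe on the disc). One pair of outer hub flats faces +x and -x, the others lie 60 deg either way. Origin: centre of underside, z up the bore. About 0.12 kg.
- wheel_b: polishing wheel (may be absent): brown disc 64 mm across, 5 mm thick, with a hexagonal aluminium hub 34 mm across flats, top 16 mm above the underside. D-bore right through: radius 11.2 mm, flat 6.2 mm from the axis on the +x side (yellow stripe on the disc). One pair of outer hub flats faces +x and -x, the others lie 60 deg either way. Origin: centre of underside, z up the bore. About 0.12 kg.
- wheel_c: polishing wheel (may be absent): blue disc 64 mm across, 5 mm thick, with a hexagonal aluminium hub 34 mm across flats, top 16 mm above the underside. D-bore right through: radius 11.2 mm, flat 6.2 mm from the axis on the +x side (yellow stripe on the disc). One pair of outer hub flats faces +x and -x, the others lie 60 deg either way. Origin: centre of underside, z up the bore. About 0.12 kg.
- wheel_d: polishing wheel (may be absent): green disc 64 mm across, 5 mm thick, with a hexagonal aluminium hub 34 mm across flats, top 16 mm above the underside. D-bore right through: radius 11.2 mm, flat 6.2 mm from the axis on the +x side (yellow stripe on the disc). One pair of outer hub flats faces +x and -x, the others lie 60 deg either way. Origin: centre of underside, z up the bore. About 0.12 kg.
- wax_jar: bystander: amber jar, 56 mm across, 60 mm tall; origin at its underside. Leave it alone.
- oil_bottle: bystander: blue bottle, 52 mm across, 140 mm tall; origin at its underside. Leave it alone.
- brush: bystander: brush 170 mm long lying on the bench. Leave it alone.
Mind the look-alikes: they are no part of the job. What is shaped like the wheel_b but pink is not meant.

How it is judged:
On the way, in this order (a step that is already met when the one before it is completed fails the run):
1. the red tag hangs on the hook, with the yellow one still on it (x of red_tag_bar in the frame of hookstand between -0.128 and -0.008 m and y of red_tag_bar in the frame of hookstand between -0.012 and 0.012 m and z of red_tag_bar in the frame of hookstand between 0.178 and 0.194 m and angle between each of red_tag, yellow_tag's own z axis and vertical below 0.3 rad and x of yellow_tag_bar in the frame of hookstand between -0.128 and -0.008 m and y of yellow_tag_bar in the frame of hookstand between -0.012 and 0.012 m and z of yellow_tag_bar in the frame of hookstand between 0.178 and 0.194 m and contact force between the fingers and red_tag below 0.05 N), for 0.2 s.
2. the guard is slid fully open (value of joint guard above 0.19 m), for 0.1 s.
3. every wheel is seated on the shaft (horizontal distance between each of wheel_a, wheel_b, wheel_c, wheel_d and spindle_seat below 0.004 m and angle between each of wheel_a, wheel_b, wheel_c, wheel_d's own z axis and vertical below 0.08 rad and angle between the x axis of each of wheel_a, wheel_b, wheel_c, wheel_d and the x axis of spindle_seat, either way round below 0.2 rad and z of wheel_a in the frame of spindle_seat between -0.004 and 0.051 m and (z of wheel_a in the frame of spindle_seat below 0.003 m or distance between wheel_a and wheel_b below 0.019 m or distance between wheel_a and wheel_c below 0.019 m or distance between wheel_a and wheel_d below 0.019 m) and z of wheel_b in the frame of spindle_seat between -0.004 and 0.051 m and (z of wheel_b in the frame of spindle_seat below 0.003 m or distance between wheel_b and wheel_a below 0.019 m or distance between wheel_b and wheel_c below 0.019 m or distance between wheel_b and wheel_d below 0.019 m) and z of wheel_c in the frame of spindle_seat between -0.004 and 0.051 m and (z of wheel_c in the frame of spindle_seat below 0.003 m or distance between wheel_c and wheel_a below 0.019 m or distance between wheel_c and wheel_b below 0.019 m or distance between wheel_c and wheel_d below 0.019 m) and z of wheel_d in the frame of spindle_seat between -0.004 and 0.051 m and (z of wheel_d in the frame of spindle_seat below 0.003 m or distance between wheel_d and wheel_a below 0.019 m or distance between wheel_d and wheel_b below 0.019 m or distance between wheel_d and wheel_c below 0.019 m) and z of any of wheel_a, wheel_b, wheel_c, wheel_d in the frame of spindle_seat below 0.003 m), for 0.2 s.
4. the guard is slid fully shut (value of joint guard below 0.006 m), for 0.1 s.
At the end, for the whole second after the job is handed in: Both tags hang by their cross bars on the hook, upright within 0.3 rad; every wheel present is on the shaft within 4 mm of its axis, level, flats matched, the lowest within 3 mm of the seat, each other within 3 mm of the one below; guard within 6 mm of shut; bystanders moved under 40 mm (all of step 3 and x of red_tag_bar in the frame of hookstand between -0.128 and -0.008 m and y of red_tag_bar in the frame of hookstand between -0.012 and 0.012 m and z of red_tag_bar in the frame of hookstand between 0.178 and 0.194 m and angle between each of red_tag, yellow_tag's own z axis and vertical below 0.3 rad and x of yellow_tag_bar in the frame of hookstand between -0.128 and -0.008 m and y of yellow_tag_bar in the frame of hookstand between -0.012 and 0.012 m and z of yellow_tag_bar in the frame of hookstand between 0.178 and 0.194 m and value of joint guard below 0.006 m and linear speed of red_tag below 0.05 m/s); the robot touches nothing.
It fails at once if the wax jar is disturbed (moved over 40 mm) (distance of wax_jar from where it was at the start of the episode above 0.04 m).
It fails at once if the oil bottle is disturbed (moved over 40 mm) (distance of oil_bottle from where it was at the start of the episode above 0.04 m).
It fails at once if the brush is disturbed (moved over 40 mm) (distance of brush from where it was at the start of the episode above 0.04 m).
It fails at once if the yellow tag is knocked off the hook (z of yellow_tag_bar in the frame of hookstand below 0.15 m).
Of wheel_a, wheel_b, wheel_c, wheel_d only 2 to 4 are there at a start; the rules pass over those that are not, and their reading is None.
At some moment in a run one of wheel_a, wheel_b, wheel_c, wheel_d may be knocked a few centimetres aside while the robot is not near it.
It also fails if it takes over 210 s, if anything falls off the work surface, if the arm or the gripper's body presses on something with over 40 N, if the wrist force passes 120 N, or if a joint passes its speed limit or range.

ROBOT

A 6-joint arm with a two-finger parallel gripper is mounted at the origin on the work surface. World frame = base frame: x ahead of the robot, y to its left, z up, the work surface at z = 0. Lengths are in m, angles in rad, forces in N, time in s.
With the tool pointing down it reaches from about 0.35 to 1 m from the base axis. Payload 7.1 kg.
Tool frame: the origin (TCP) lies between the finger pads; the fingertips stand 22 mm ahead of it and the grasp point (between the pads) lies 3 mm ahead of it; x points along the fingers, y is the direction in which the jaws open and shut, and the axes are right-handed (so a half turn about x gives the same grasp; the last joint's range is limited). The gripper opens to 85 mm and grips with 20 to 120 N. Pads are 22 mm wide; open, the fingers measure 114 mm over their backs; the gripper's body (76 mm by 85 mm) begins 54 mm behind the grasp point. The pads swing forward as they close: fully open they stand 13 mm farther back than shut.
Start: joints at [1.292, 0.423, 1.63, -0, 1.089, -0.019], TCP at [0.161, 0.604, 0.253] pointing down, gripper open.
Joint ranges: [-3, 3], [-0.9, 2.11], [0.09, 2.58], [-1.31, 4.45], [0.11, 2.69], [-2.54, 2.54]. Speed limits (rad/s): [2.39, 2.39, 3.01, 3.14, 3.14, 3.14].

INTERFACE

Orientations are given as a rotation vector (axis times angle).
In Python, from rig import manip gives the robot as it stands. The module is installed in compiled form; this text tells all that it offers. Calls block until the motion is done:
- manip.move_to(position, orientation): joint-space move of the TCP to a pose.
- manip.servo_line(position, orientation=None, rate=0.15): straight line of the TCP; orientation=None keeps the orientation; rate is the mean speed in m/s.
- manip.set_joints(angles): joint-space move.
- manip.command_gripper(opening, f_grip=None): finger opening in m; f_grip is the grip in N (None keeps the last); returns when the fingers have stopped.
- manip.hold(seconds).
- manip.solve_ik(position, orientation): joint angles nearest the present ones, or None.
- manip.camera(name): name is "side" or "top" or "wrist"; returns a dict with "image" (384x512x3 uint8, red, green, blue), "fx", "fy", "cx", "cy" (pixels), "k1" (the pictures are not rectified: a ray, as slopes to the right and down, at radius r is drawn at 1 + k1 r^2 times it, then the intrinsics apply), "cam_to_world" (4x4, takes a point from camera to world coordinates); the wrist camera has in their place "mount" (4x4, takes a point from camera to tool coordinates, whose origin is the TCP and whose axes are the tool frame's). Camera axes: x right, y down, z forward; pixel columns grow to the right and rows downward; lengths in m; the calibration is good to about 2 mm. A picture is of the moment at which its call begins: read the wrist's pose just before it. There is no depth.
A pose or a line that the arm cannot do raises manip.IKError and nothing moves.
- manip.sign_off(): hands the job in, once; it reports no verdict.
Readings, each from a call of its own:
- manip.get_time(): time.
- manip.get_joint_positions(): joint angles.
- manip.get_joint_vel(): joint speeds.
- manip.get_tau(): joint torques, N m.
- manip.get_position(): TCP position.
- manip.get_ee_rot(): TCP orientation.
- manip.get_contact_force(): force on the tool from outside, world axes, zero at the start.
- manip.get_torque(): the same for the moment, N m.
- manip.get_width(): finger opening in m.
Only numpy, scipy, OpenCV 4.12 (cv2) and the standard library are available. Lean on these libraries where they do the work, as an engineer would, in place of code of your own. Each camera call takes 0.05 s, during which the arm holds its last target.

## Working session

There is one attempt and no reset: what is moved stays moved. The work goes in short steps, each a Python script; the robot and the scene stay as the last script left them, time stands still between calls to the robot, and variables do not carry over. Pictures are saved under pics/ and viewed, and the job is handed in when it is done.

```bash
mkdir -p pics; ls; python3 - <<'E'
from rig import manip
import cv2,numpy as np
for n in ["top","side","wrist"]:
    c=manip.camera(n); cv2.imwrite(f"pics/{n}0.png",cv2.resize(c["image"][:,:,::-1],(800,600),interpolation=cv2.INTER_CUBIC))
    print(n,{k:np.round(v,4).tolist() for k,v in c.items() if k!="image"})
print(manip.get_time(),manip.get_position(),manip.get_ee_rot(),manip.get_contact_force())
E
```

```text
pics
top {'fx': 444.7516, 'fy': 444.7516, 'cx': 257.0772, 'cy': 189.6334, 'k1': -0.1046, 'cam_to_world': [[0.0182, -0.995, 0.0984, 0.3993], [-0.9996, -0.0202, -0.0197, -0.0785], [0.0216, -0.098, -0.995, 1.4995], [0.0, 0.0, 0.0, 1.0]]}
side {'fx': 428.4918, 'fy': 428.4918, 'cx': 263.7527, 'cy': 188.9933, 'k1': -0.0486, 'cam_to_world': [[0.997, -0.0617, 0.0467, 0.5005], [-0.0766, -0.7009, 0.7092, -0.9131], [-0.011, -0.7106, -0.7035, 0.9184], [0.0, 0.0, 0.0, 1.0]]}
wrist {'fx': 297.9604, 'fy': 297.9604, 'cx': 253.2792, 'cy': 194.4078, 'k1': 0.0203, 'mount': [[0.0003, -0.2614, 0.9652, -0.1216], [1.0, -0.001, -0.0006, 0.0008], [0.0011, 0.9652, 0.2614, -0.0653], [0.0, 0.0, 0.0, 1.0]]}
0.15 [0.16041067 0.60365982 0.2527262 ] [ 0.20300626  1.56132621 -0.2048619 ] [-0.04318448 -0.72841452  0.30114953]
```

View pics/top0.png

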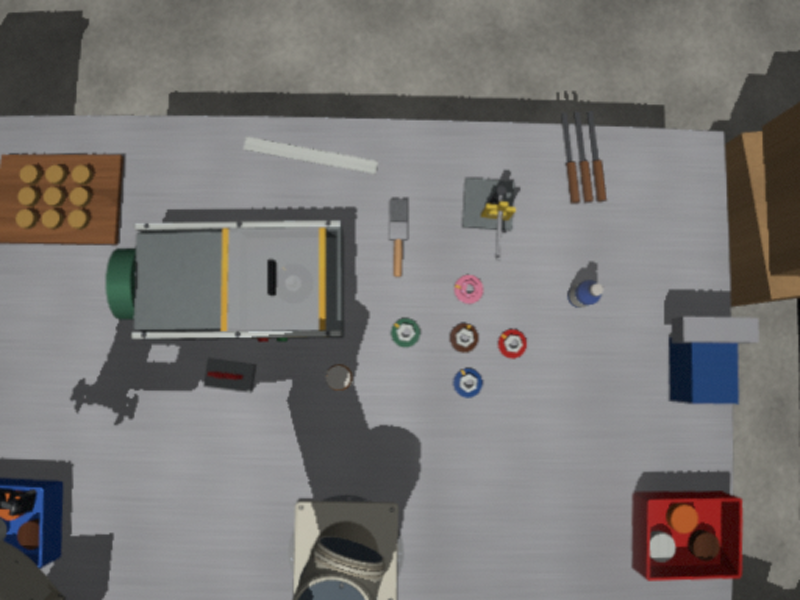

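View pics/side0.png

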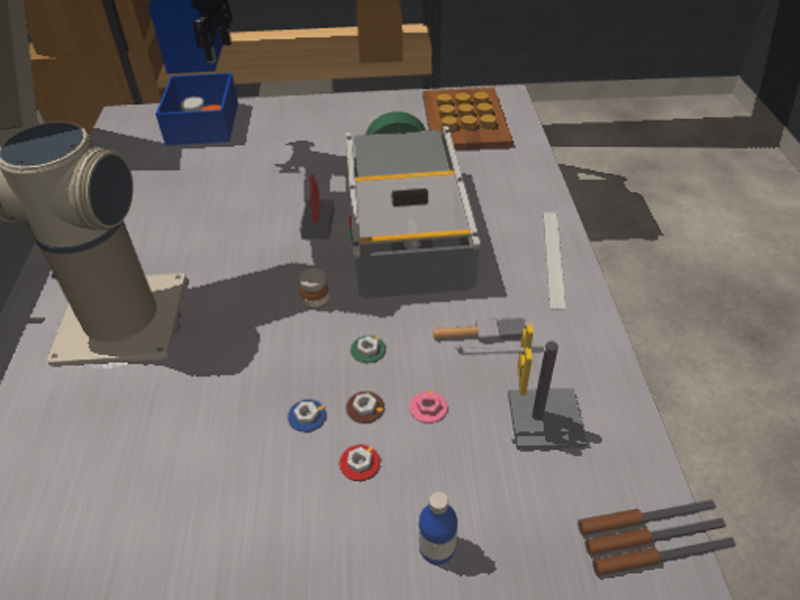

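View pics/wrist0.png

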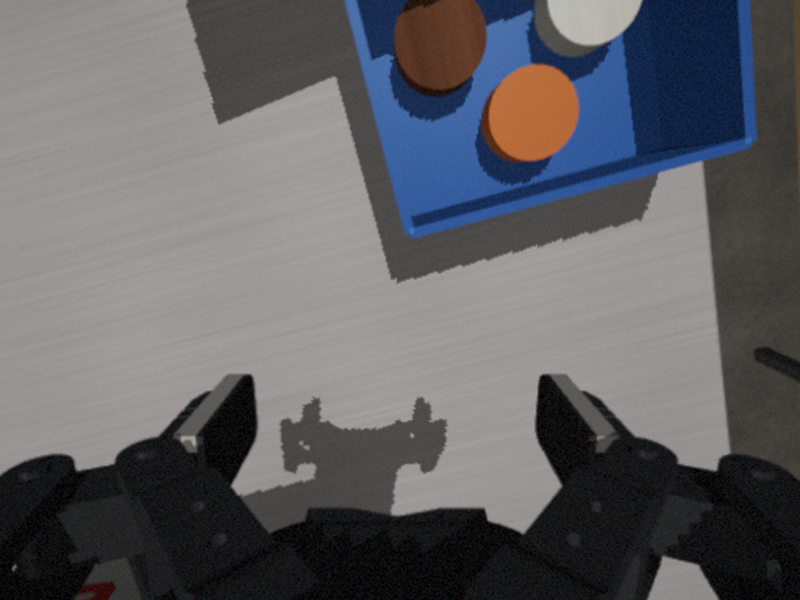

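The top view shows four wheels: green (405,332), brown (463,337), red (512,343) and blue (468,382). The pink look-alike is at (468,289). The machine is at left, the hook stand is near (495,205) and the red tag is near (231,375). Next I'll triangulate these.

```bash
cat > h.py <<'E'
from rig import manip
import cv2, numpy as np
from scipy.spatial.transform import Rotation as Ro
from scipy.optimize import least_squares
def Rdown(a):
    return np.array([[0,np.cos(a),np.sin(a)],[0,np.sin(a),-np.cos(a)],[-1,0,0]])
def rv(a): return Ro.from_matrix(Rdown(a)).as_rotvec()
class Cam:
    def __init__(s,name):
        if name=="wrist":
            p=np.array(manip.get_position()); R=Ro.from_rotvec(manip.get_ee_rot()).as_matrix()
            T=np.eye(4);T[:3,:3]=R;T[:3,3]=p
        c=manip.camera(name); s.im=c["image"][:,:,::-1].copy()
        s.T=T@np.array(c["mount"]) if name=="wrist" else np.array(c["cam_to_world"])
        s.K=np.array([[c["fx"],0,c["cx"]],[0,c["fy"],c["cy"]],[0,0,1]]); s.d=np.array([c["k1"],0,0,0,0.])
    def ray(s,uv):
        q=cv2.undistortPoints(np.array(uv,float).reshape(-1,1,2),s.K,s.d)[:,0]
        d=np.c_[q,np.ones(len(q))]@s.T[:3,:3].T
        return s.T[:3,3],d
    def plane(s,uv,z):
        o,d=s.ray(uv); return o+d*((z-o[2])/d[:,2])[:,None]
    def proj(s,P):
        P=np.array(P,float).reshape(-1,3); Q=(P-s.T[:3,3])@s.T[:3,:3]
        return cv2.projectPoints(Q,np.zeros(3),np.zeros(3),s.K,s.d)[0][:,0]
    def save(s,n,crop=None,k=None,pts=None):
        im=s.im.copy()
        if pts is not None:
            for u,v in pts: cv2.circle(im,(int(round(u)),int(round(v))),2,(255,0,255),1)
        if crop is not None: x0,x1,y0,y1=crop; im=im[y0:y1,x0:x1]
        k=k or min(800/im.shape[1],600/im.shape[0])
        cv2.imwrite(f"pics/{n}.png",cv2.resize(im,None,fx=k,fy=k,interpolation=cv2.INTER_CUBIC))
def tri(obs):
    A=np.zeros((3,3));b=np.zeros(3)
    for c,uv in obs:
        o,d=c.ray([uv]); d=d[0]/np.linalg.norm(d[0]); M=np.eye(3)-np.outer(d,d); A+=M;b+=M@o
    return np.linalg.solve(A,b)
E
python3 - <<'E'
from h import *
t=Cam("top"); s=Cam("side")
S=512/800
def T(u,v): return (u*S-.18,v*S-.18)
for n,(u,v),z in [("green",(405,332),.016),("brown",(463,337),.016),("red",(512,343),.016),("blue",(468,382),.016),("pink",(468,289),.016),("tip",(498,258),.19),("hookpost",(505,175),.188),("handle",(271,278),.15),("mach front R",(342,336),.115),("mach back R",(341,222),.115),("mach front L",(134,337),.115),("tag",(225,375),.1),("jar",(340,377),.06)]:
    print(n,t.plane([T(u,v)],z)[0].round(3))
print("tri tip",tri([(t,T(498,258)),(s,T(460,350))]).round(3))
print("tri postpk",tri([(t,T(507,173)),(s,T(551,345))]).round(3))
t.save("tag_top",(100,260,200,320)); s.save("tag_side",(180,320,100,200))
t.save("hook_top",(280,360,100,175)); s.save("hook_side",(270,390,200,290))
E
```

```text
green [ 0.47  -0.116  0.016]
brown [ 0.462 -0.24   0.016]
red [ 0.451 -0.346  0.016]
blue [ 0.366 -0.252  0.016]
pink [ 0.565 -0.25   0.016]
tip [ 0.607 -0.287  0.19 ]
hookpost [ 0.771 -0.301  0.188]
handle [0.564 0.152 0.15 ]
mach front R [0.455 0.012 0.115]
mach back R [0.685 0.02  0.115]
mach front L [0.444 0.43  0.115]
tag [0.372 0.246 0.1  ]
jar [0.373 0.018 0.06 ]
tri tip [ 0.609 -0.288  0.182]
tri postpk [ 0.754 -0.301  0.199]
```

```bash
cd pics; python3 -c "
import cv2,numpy as np
a=[cv2.resize(cv2.imread(f+'.png'),(400,300)) for f in ['tag_top','tag_side','hook_top','hook_side']]
cv2.imwrite('m1.png',np.vstack([np.hstack(a[:2]),np.hstack(a[2:])]))"
```

```text
(no output)
```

View pics/m1.png

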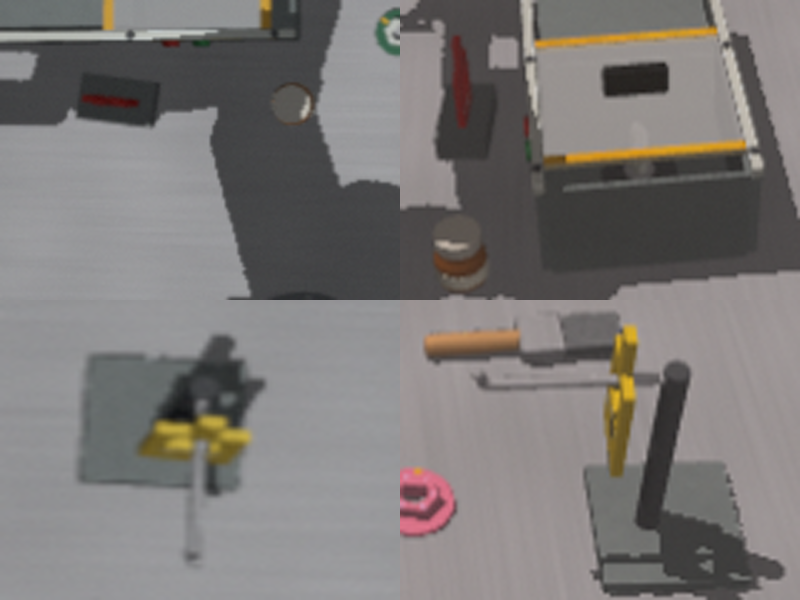

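```bash
python3 - <<'E'
from h import *
R=Ro.from_rotvec(manip.get_ee_rot()).as_matrix(); print("yaw y",np.arctan2(R[1,1],R[0,1]))
for p in [(.372,.246,.26),(.65,-.29,.26),(.56,.1,.2),(.46,-.24,.2),(.366,-.25,.2),(.56,.305,.2)]:
  for a in [-np.pi/2,-np.pi/3,-np.pi/6,0,np.pi/6,np.pi/3,np.pi/2,2.1,2.6,np.pi]:
    q=manip.solve_ik(p,rv(a)); print(p,round(a,2),None if q is None else np.round(q,2))
p0=np.array([.372,.246,.27])
manip.move_to(p0+[0,-.04,0],rv(0))
w=Cam("wrist"); w.save("w1"); print(manip.get_position())
np.save("w1.npy",w.im)
E
```

```text
yaw y 1.311016516756566
(0.372, 0.246, 0.26) -1.57 [ 0.56  0.15  2.   -0.    0.99  2.13]
(0.372, 0.246, 0.26) -1.05 [ 0.56  0.15  2.   -0.    0.99  1.6 ]
(0.372, 0.246, 0.26) -0.52 [0.56 0.15 2.   0.   0.99 1.08]
(0.372, 0.246, 0.26) 0 [ 0.56  0.15  2.   -0.    0.99  0.56]
(0.372, 0.246, 0.26) 0.52 [0.56 0.15 2.   0.   0.99 0.03]
(0.372, 0.246, 0.26) 1.05 [ 0.56  0.15  2.   -0.    0.99 -0.49]
(0.372, 0.246, 0.26) 1.57 [ 0.56  0.15  2.   -0.    0.99 -1.01]
(0.372, 0.246, 0.26) 2.1 [ 0.56  0.15  2.   -0.    0.99 -1.54]
(0.372, 0.246, 0.26) 2.6 [ 0.56  0.15  2.   -0.    0.99 -2.04]
(0.372, 0.246, 0.26) 3.14 None
(0.65, -0.29, 0.26) -1.57 [-0.44  0.55  1.41 -0.    1.18  1.13]
(0.65, -0.29, 0.26) -1.05 [-0.44  0.55  1.41 -0.    1.18  0.61]
(0.65, -0.29, 0.26) -0.52 [-0.44  0.55  1.41  0.    1.18  0.09]
(0.65, -0.29, 0.26) 0 [-0.44  0.55  1.41 -0.    1.18 -0.44]
(0.65, -0.29, 0.26) 0.52 [-0.44  0.55  1.41  0.    1.18 -0.96]
(0.65, -0.29, 0.26) 1.05 [-0.44  0.55  1.41 -0.    1.18 -1.48]
(0.65, -0.29, 0.26) 1.57 [-0.44  0.55  1.41  0.    1.18 -2.01]
(0.65, -0.29, 0.26) 2.1 [-0.44  0.55  1.41
[... 1632 characters left out ...]
6, -0.25, 0.2) 2.6 None
(0.366, -0.25, 0.2) 3.14 [-0.63  0.24  2.06 -0.    0.84  2.52]
(0.56, 0.305, 0.2) -1.57 [ 0.48  0.5   1.64 -0.    1.    2.05]
(0.56, 0.305, 0.2) -1.05 [ 0.48  0.5   1.64 -0.    1.    1.53]
(0.56, 0.305, 0.2) -0.52 [0.48 0.5  1.64 0.   1.   1.  ]
(0.56, 0.305, 0.2) 0 [ 0.48  0.5   1.64 -0.    1.    0.48]
(0.56, 0.305, 0.2) 0.52 [ 0.48  0.5   1.64  0.    1.   -0.04]
(0.56, 0.305, 0.2) 1.05 [ 0.48  0.5   1.64 -0.    1.   -0.57]
(0.56, 0.305, 0.2) 1.57 [ 0.48  0.5   1.64 -0.    1.   -1.09]
(0.56, 0.305, 0.2) 2.1 [ 0.48  0.5   1.64 -0.    1.   -1.62]
(0.56, 0.305, 0.2) 2.6 [ 0.48  0.5   1.64 -0.    1.   -2.12]
(0.56, 0.305, 0.2) 3.14 None
[0.37213203 0.20675158 0.27006149]
```

View pics/w1.png

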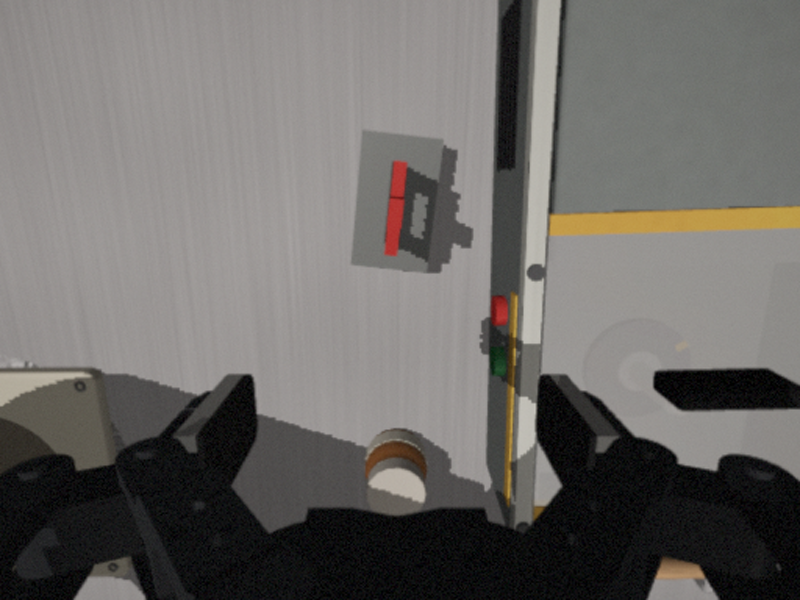

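```bash
python3 - <<'E'
from h import *
im=cv2.imread("pics/w1.png"); cv2.imwrite("pics/w1c.png",cv2.resize(im[110:290,330:490],None,fx=3.3,fy=3.3,interpolation=cv2.INTER_CUBIC))
w=Cam("wrist"); S=.64
P=w.plane(np.array([(362,130),(443,139),(438,272),(352,265)])*S-.18,.03);print(P.round(4),np.linalg.norm(np.diff(P,axis=0),axis=1),P.mean(0))
print(w.T[:3,3])
print(w.plane(np.array([(640,365),(683,345)])*S-.18,.035).round(4))
E
```

```text
[[0.3482 0.3069 0.03  ]
 [0.4074 0.3007 0.03  ]
 [0.4062 0.2017 0.03  ]
 [0.3384 0.2073 0.03  ]] [0.05953461 0.09903639 0.06801722] [0.37507737 0.25411926 0.03      ]
[0.37274398 0.27323497 0.39167152]
[[0.5727 0.1252 0.035 ]
 [0.6047 0.1426 0.035 ]]
```

View pics/w1c.png

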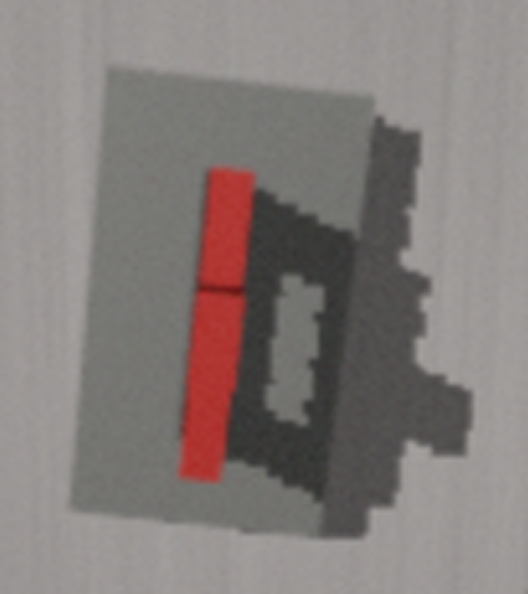

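```bash
python3 - <<'E'
from h import *
w=Cam("wrist"); S=.64
P=w.plane(np.array([(393,161),(407.3,162),(396.7,256),(384.5,255.5)])*S-.18,.094);print(P.round(4),P.mean(0).round(4))
a=(P[0]+P[1])/2-(P[2]+P[3])/2; print(np.linalg.norm(a), "yaw of tag y minus90",np.degrees(np.arctan2(a[1],a[0]))-90)
P=w.plane(np.array([(362,130),(443,139),(428.5,272.7),(352,265)])*S-.18,.03)
print(P.mean(0), [np.degrees(np.arctan2(*(P[i]-P[j])[[1,0]])) for i,j in [(0,3),(1,2),(1,0),(2,3)]],np.linalg.norm(P[2]-P[1]))
E
```

```text
[[0.371  0.2832 0.094 ]
 [0.3798 0.2826 0.094 ]
 [0.3733 0.2248 0.094 ]
 [0.3655 0.2251 0.094 ]] [0.3724 0.254  0.094 ]
0.058241755128711305 yaw of tag y minus90 -5.895501725770401
[0.37310043 0.25397826 0.03      ] [np.float64(84.39343435856077), np.float64(85.00966290756892), np.float64(-5.92665789499857), np.float64(-5.8101182373097915)] 0.09995479463580308
```

```bash
python3 - <<'E'
from h import *
a=np.radians(-5.9)
manip.command_gripper(.05,30)
manip.move_to([.3728,.254,.2],rv(a))
manip.servo_line([.3728,.254,.120],rate=.1)
print(manip.get_position())
manip.command_gripper(0,40); print(manip.get_width(),manip.get_contact_force())
w=Cam("wrist");w.save("g1")
manip.servo_line([.3728,.254,.26],rate=.12); print(manip.get_width(),manip.get_time())
w=Cam("wrist");w.save("g2")
manip.move_to([.50,-.25,.33],rv(0))
w=Cam("wrist");w.save("g3");print(manip.get_time())
E
cd pics; python3 -c "
import cv2,numpy as np
a=[cv2.resize(cv2.imread(f+'.png'),(400,300)) for f in ['g1','g2']]
cv2.imwrite('m2.png',np.hstack(a))"
```

```text
[0.37325276 0.25414966 0.12057505]
0.007337957125327902 [-2.01161182 -0.3314583   5.13499031]
0.007057444191889111 5.6917
7.6917
```

View pics/m2.png

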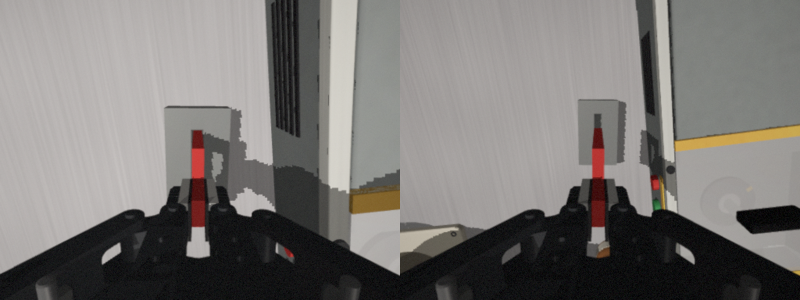

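View pics/g3.png

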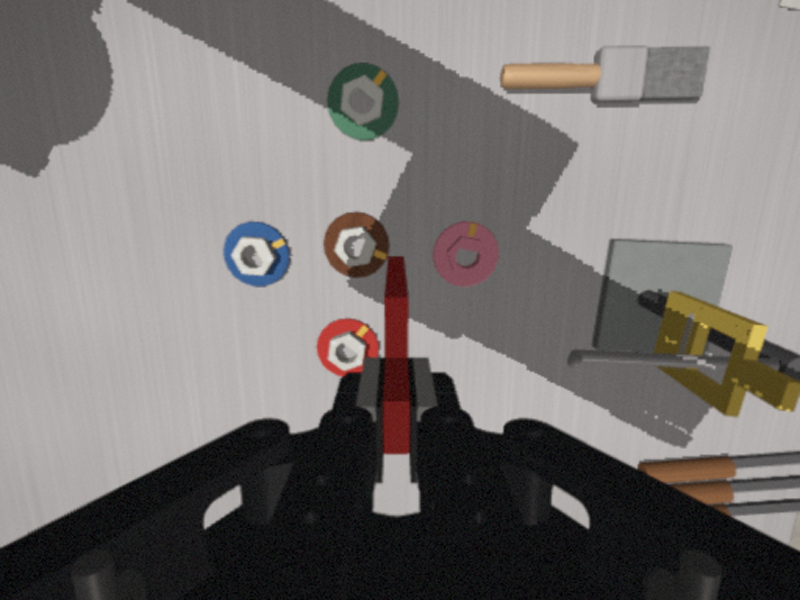

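```bash
python3 - <<'E'
from h import *
w=Cam("wrist"); t=Cam("top"); s=Cam("side"); S=.64
def X(u,v): return np.array([u,v])*S-.18
print("tip", w.plane([X(574,358)],.192).round(4), "bar",w.plane([X(600,358),X(650,359.5),X(715,361)],.18).round(4))
print("base",w.plane([X(614,239),X(731,244)],.014).round(4))
# top hook crop: 280..360x100..175 shown 400x300 -> scale 5 x,4 y
f=lambda x,y:(280+x/5-.4,100+y/4-.4)
print("top base",t.plane([f(88,355-300),f(80,482-300),f(240,490-300)],.014).round(4))
print("top tip",t.plane([f(192,557-300)],.192),"bar",t.plane([f(194,530-300),f(197,470-300)],.18).round(4))
g=lambda x,y:(270+(x-400)/3.333-.4,200+(y-300)/3.333-.4)
print("side tip",s.plane([g(480,379)],.192),s.plane([g(500,384),g(600,381)],.18).round(4))
print("side post",s.plane([g(677,370)],.188))
E
```

```text
tip [[ 0.6068 -0.2859  0.192 ]] bar [[ 0.6277 -0.2906  0.18  ]
 [ 0.6586 -0.2915  0.18  ]
 [ 0.6984 -0.2924  0.18  ]]
base [[ 0.7046 -0.2378  0.014 ]
 [ 0.813  -0.2428  0.014 ]]
top base [[ 0.8123 -0.241   0.014 ]
 [ 0.7011 -0.2363  0.014 ]
 [ 0.6969 -0.346   0.014 ]]
top tip [[ 0.60967768 -0.28500687  0.192     ]] bar [[ 0.6323 -0.2881  0.18  ]
 [ 0.6784 -0.2898  0.18  ]]
side tip [[ 0.60664091 -0.29501511  0.192     ]] [[ 0.6213 -0.2904  0.18  ]
 [ 0.6893 -0.2937  0.18  ]]
side post [[ 0.74089579 -0.2953105   0.188     ]]
```

```bash
python3 - <<'E'
from h import *
a=np.radians(-2.3)
manip.move_to([.555,-.2862,.2406],rv(a))
print(manip.get_contact_force())
Cam("wrist").save("h1");Cam("side").save("h1s",(250,420,150,290))
E
cd pics; python3 -c "
import cv2,numpy as np
a=[cv2.resize(cv2.imread(f+'.png'),(400,300)) for f in ['h1','h1s']]
cv2.imwrite('m3.png',np.hstack(a))"
```

```text
[-0.10716168  0.24943281  0.09557355]
```

View pics/m3.png

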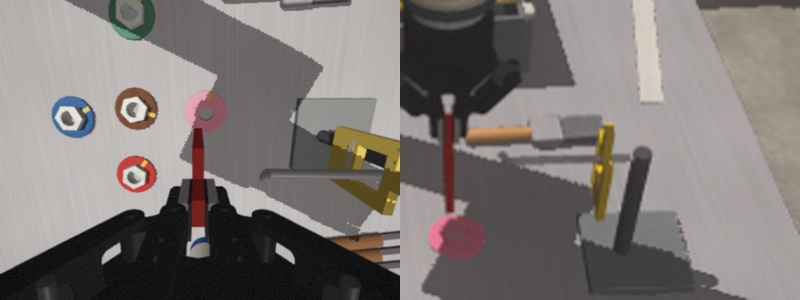

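```bash
python3 - <<'E'
from h import *
d=np.array([np.cos(np.radians(-2.3)),np.sin(np.radians(-2.3)),0])
p0=np.array([.555,-.2862,.2406])
for L in (.05,.092):
    manip.servo_line(p0+d*L,rate=.06); print(manip.get_position().round(4),manip.get_contact_force().round(2))
    if L==.05: Cam("side").save("h2s",(250,420,150,290))
p=p0+d*.092
for z in (.228,.223,.2205):
    p[2]=z; manip.servo_line(p,rate=.04); print(z,manip.get_contact_force().round(2))
Cam("wrist").save("h3");Cam("side").save("h3s",(250,420,150,290))
E
cd pics; python3 -c "
import cv2,numpy as np
a=[cv2.resize(cv2.imread(f+'.png'),(400,300)) for f in ['h2s','h3','h3s']]
cv2.imwrite('m4.png',np.hstack(a)[:,:800*2])"
```

```text
[ 0.6046 -0.2882  0.2404] [-0.21 -0.19 -0.71]
[ 0.6467 -0.2898  0.2404] [ 0.89  0.33 -0.91]
0.228 [ 0.09  0.17 -0.73]
0.223 [ 0.2   0.16 -1.16]
0.2205 [-0.68 -0.49 -0.49]
```

View pics/m4.png

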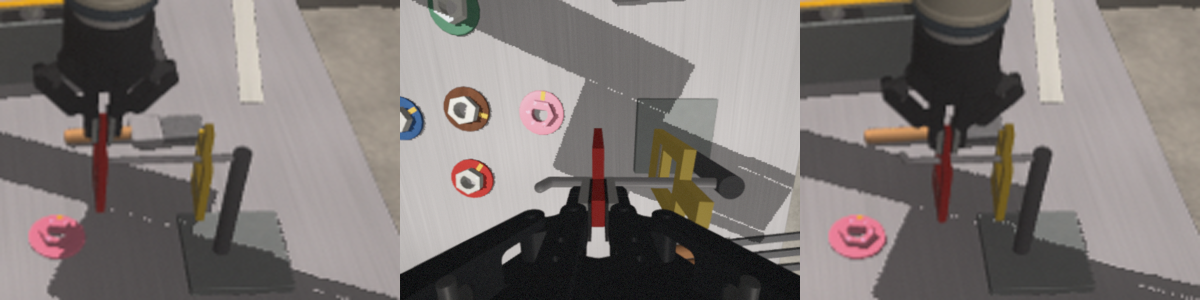

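The tag is threaded on the hook. I'll lower it until it makes contact, then release.

```bash
python3 - <<'E'
from h import *
p=manip.get_position(); z=.2205
tz=manip.get_position()
x,y=.6469,-.2899
for z in (.2195,.2185,.2175,.2165):
    manip.servo_line([x,y,z],rate=.03); f=manip.get_contact_force(); print(z,f.round(2))
    if f[2]>2.5: break
manip.command_gripper(.03,30); print(manip.get_width())
manip.hold(.3)
Cam("wrist").save("h4");Cam("side").save("h4s",(250,420,150,290))
manip.servo_line([x,y,.30],rate=.1)
Cam("wrist").save("h5");Cam("side").save("h5s",(250,420,150,290)); print(manip.get_time())
E
cd pics; python3 -c "
import cv2,numpy as np
a=[cv2.resize(cv2.imread(f+'.png'),(400,300)) for f in ['h4','h4s','h5','h5s']]
cv2.imwrite('m5.png',np.vstack([np.hstack(a[:2]),np.hstack(a[2:])]))"
```

```text
0.2195 [-1.7   1.03  4.99]
0.030142043315035207
13.4917
```

View pics/m5.png

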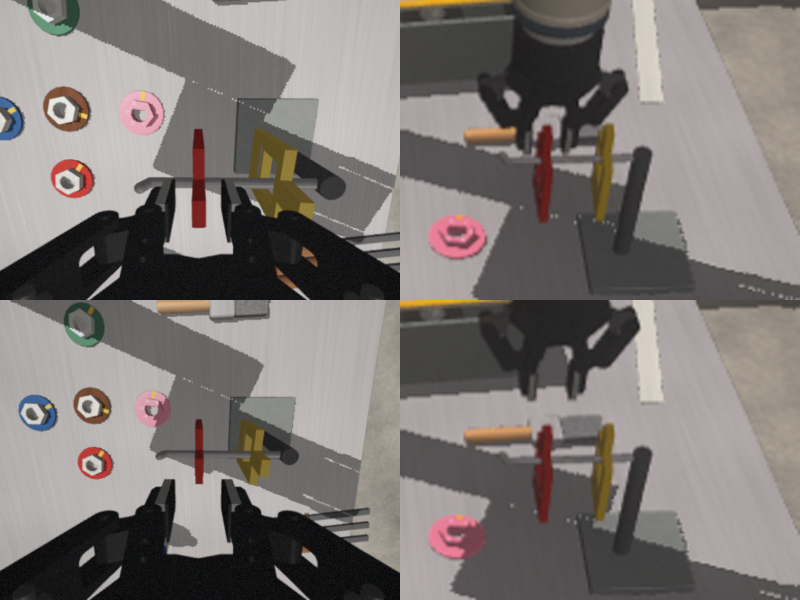

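```bash
python3 - <<'E'
from h import *
manip.move_to([.60,.12,.34],rv(np.pi/2+.02))
w=Cam("wrist");w.save("k1");np.savez("k1.npz",im=w.im,T=w.T);print(manip.get_position())
E
```

```text
[0.60033328 0.11910738 0.33978761]
```

View pics/k1.png

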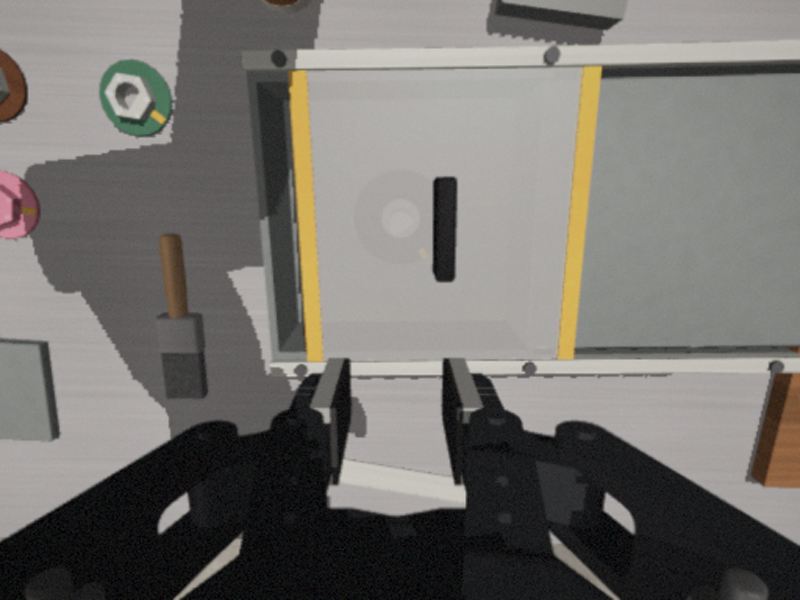

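```bash
python3 - <<'E'
from h import *
w=Cam("wrist");w.save("k1c",(215,315,95,195),k=6)
E
```

```text
(no output)
```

View pics/k1c.png

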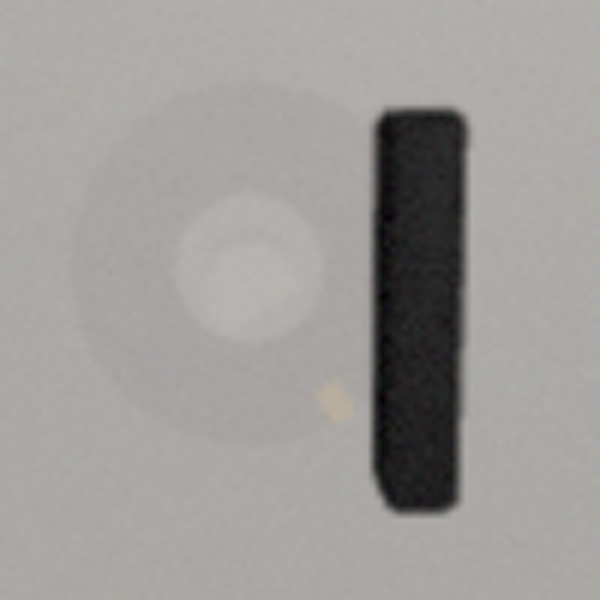

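```bash
python3 - <<'E'
from h import *
w=Cam("wrist")
f=lambda x,y:(215+x/6-.42,95+y/6-.42)
print(w.plane([f(424,308),f(465,112),f(459,508)],.15).round(4))
P=w.plane([f(248,266),f(336,403)],.041-.005);print("spindle",P.round(4),np.degrees(np.arctan2(*(P[1]-P[0])[[1,0]])))
S=.64; X=lambda u,v:np.array([u,v])*S-.18
print("chamber outer top rails",w.plane([X(245,52),X(272,375)],.115).round(4))
E
```

```text
[[0.5668 0.152  0.15  ]
 [0.5342 0.1574 0.15  ]
 [0.602  0.1598 0.15  ]]
spindle [[0.5693 0.1225 0.036 ]
 [0.6013 0.1442 0.036 ]] 34.173429004026765
chamber outer top rails [[0.4563 0.0161 0.115 ]
 [0.6896 0.0214 0.115 ]]
```

```bash
python3 - <<'E'
from h import *
yw=np.radians(1.6); dy=np.array([-np.sin(yw),np.cos(yw),0])
h=np.array([.5668,.152,0])
manip.command_gripper(.045,40)
manip.move_to(h+[0,0,.22],rv(np.pi/2+yw))
manip.servo_line(h+[0,0,.149],rate=.1)
print(manip.get_contact_force().round(2))
manip.command_gripper(0,40); print("w",manip.get_width(),manip.get_contact_force().round(2))
p=h+[0,0,.149]
manip.servo_line(p+dy*.165,rate=.12); print(manip.get_position().round(4),manip.get_contact_force().round(2))
for L in np.arange(.169,.2,.003):
    manip.servo_line(p+dy*L,rate=.05); f=manip.get_contact_force()@dy; q=manip.get_position(); print(round(L,3),q.round(4),round(f,2))
    if abs(f)>15: break
manip.command_gripper(.045)
print(manip.get_contact_force().round(2))
q=manip.get_position(); manip.servo_line([q[0],q[1],.25],rate=.15)
print(manip.get_time())
E
```

```text
[ 0.56 -0.45  0.63]
w 0.01295690678933986 [-0.07  0.62  5.78]
[0.5623 0.3177 0.1498] [-2.4   1.62  4.82]
0.169 [0.5622 0.3215 0.1498] 0.57
0.172 [0.5621 0.3243 0.1498] 0.01
0.175 [0.562  0.3273 0.1498] -0.22
0.178 [0.562  0.3274 0.1498] -12.41
0.181 [0.562  0.3276 0.1498] -26.11
[-0.16  1.2  -0.02]
21.3
```

```bash
cat >> h.py <<'E'
def tz(a): return np.array([np.sin(a),-np.cos(a),0])
def look(xy,ztop,a,name,crop=None,k=None,off=.05,hz=.093):
    p=np.array([xy[0],xy[1],ztop+hz])+off*tz(a)
    manip.move_to(p,rv(a)); manip.hold(.15)
    w=Cam("wrist"); w.save(name,crop,k)
    np.savez(name+".npz",im=w.im,T=w.T,K=w.K,d=w.d); return w
class Saved(Cam):
    def __init__(s,n):
        z=np.load(n+".npz"); s.im=z["im"];s.T=z["T"];s.K=z["K"];s.d=z["d"]
E
python3 - <<'E'
from h import *
for i,a in enumerate([np.pi/2,-np.pi/2]):
    w=look((.569,.1225),.097,a,f"s{i}"); print(manip.get_position().round(4), w.proj([.569,.1225,.097]).round(1))
print(manip.get_time())
E
cd pics; python3 -c "
import cv2,numpy as np
a=[cv2.resize(cv2.imread(f+'.png'),(400,300)) for f in ['s0','s1']]
cv2.imwrite('m6.png',np.hstack(a))"
```

```text
[0.6191 0.1241 0.1905] [[250.3 135.5]]
[0.519  0.1225 0.19  ] [[254.1 138.4]]
25.2833
```

View pics/m6.png

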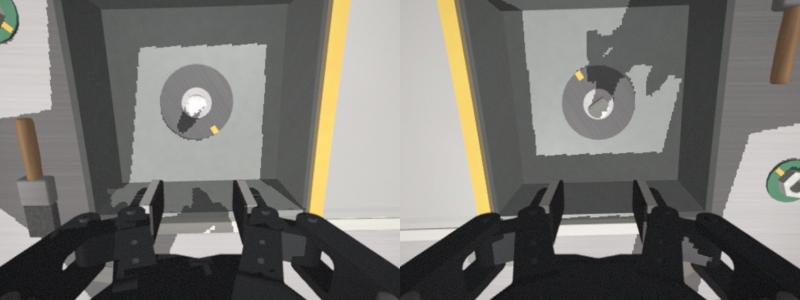

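```bash
python3 - <<'E'
from h import *
ims=[]
for n in ("s0","s1"):
    w=Saved(n); c=w.im[85:175,205:305]; ims.append(cv2.resize(c,(400,360),interpolation=cv2.INTER_CUBIC))
cv2.imwrite("pics/m7.png",np.hstack(ims))
E
```

```text
(no output)
```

View pics/m7.png

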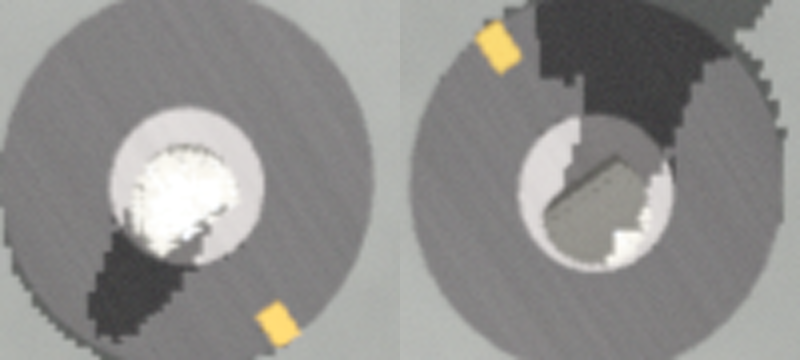

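```bash
cat >> h.py <<'E'
def edgepts(w,c,r0,r1,rad_guess=None,n=180,rise=None):
    g=cv2.GaussianBlur(cv2.cvtColor(w.im,cv2.COLOR_BGR2GRAY).astype(np.float32),(0,0),.7)
    out=[]
    rr=np.arange(r0,r1,.2)
    for th in np.linspace(0,2*np.pi,n,endpoint=False):
        x=c[0]+rr*np.cos(th); y=c[1]+rr*np.sin(th)
        v=cv2.remap(g,x.astype(np.float32)[None],y.astype(np.float32)[None],cv2.INTER_LINEAR)[0]
        d=np.gradient(v); d=-d if rise is False else (d if rise else abs(d))
        i=np.argmax(d)
        if d[i]>1: out.append((x[i],y[i]))
    return np.array(out)
def circ(P,R=None):
    c0=np.r_[np.median(P[:,:2],0),R or .02]
    f=(lambda p:np.hypot(P[:,0]-p[0],P[:,1]-p[1])-(R or p[2]))
    s=least_squares(f,c0,loss="soft_l1",f_scale=.0003)
    return s.x,np.median(abs(f(s.x)))
E
python3 - <<'E'
from h import *
cs=[]
for n,c in (("s0",(205+187.5/4,85+184.5/4)),("s1",(205+196/4,85+194/4))):
    w=Saved(n)
    pt=edgepts(w,c,16.5,23,rise=False); P=w.plane(pt,.041); x,e=circ(P); print(n,"seat",x.round(4),e,len(P))
    pt=edgepts(w,c,40,50); P=w.plane(pt,.036); x2,e2=circ(P); print("plate",x2.round(4),e2,len(P))
    f=lambda x,y:(205+x/4-.4,85+y/4-.4)
    s=w.plane([f(278,325) if n=="s0" else f(99,48)],.036)[0]; d=s[:2]-x2[:2]; print(np.degrees(np.arctan2(d[1],d[0])),np.hypot(*d)); cs.append(x)
print((cs[0]+cs[1])/2,(cs[0]-cs[1])/2)
E
```

```text
s0 seat [0.5693 0.123  0.017 ] 0.00018014200378910737 180
plate [0.5705 0.1224 0.0428] 0.0004298052143599969 180
35.37917625031541 0.037586408355853605
s1 seat [0.5692 0.1228 0.0171] 0.0001436434560936027 180
plate [0.569  0.1226 0.0422] 0.00023234380612448952 180
34.268036828754504 0.03792788471839368
[0.56925235 0.12289976 0.01703581] [ 2.74007250e-06  9.32112710e-05 -8.17972817e-05]
```

```bash
python3 - <<'E'
from h import *
w=look((.44,-.22),.016,-.5,"v1",hz=.28); print(manip.get_time(),manip.get_position())
for n,p in dict(green=(.47,-.116),brown=(.462,-.24),red=(.451,-.346),blue=(.366,-.252)).items(): print(n,w.proj([*p,.016]).round(0))
E
```

```text
27.125 [ 0.41633851 -0.26336461  0.29580223]
green [[234.  38.]]
brown [[275. 133.]]
red [[303. 204.]]
blue [[217. 175.]]
```

View pics/v1.png

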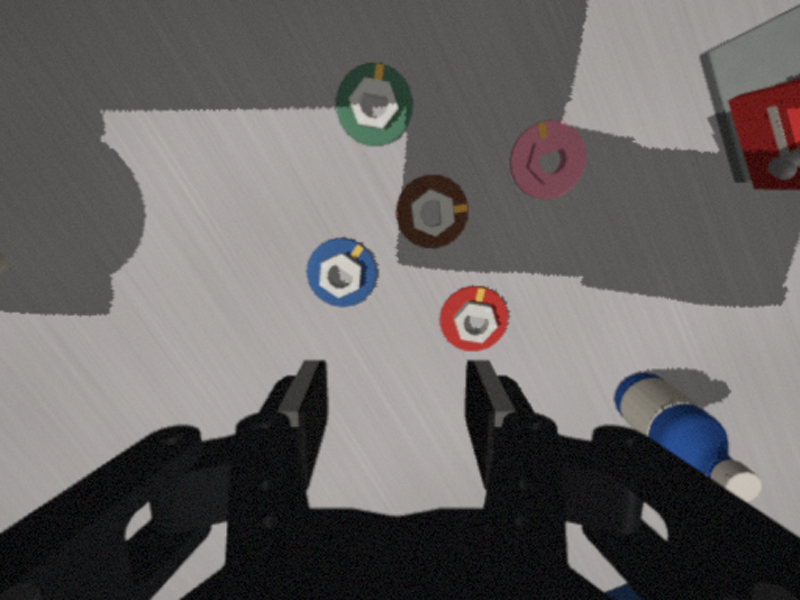

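```bash
cat >> h.py <<'E'
def wheel(w,p0,zu=0.):
    """pose of a wheel near p0 (xy); underside at zu -> center xy, yaw"""
    zd=zu+.005; c=np.array(p0[:2],float)
    for it in range(2):
        uv=w.proj([*c,zd])[0]; r=np.mean([np.hypot(*(w.proj([c[0]+.032*np.cos(t),c[1]+.032*np.sin(t),zd])[0]-uv)) for t in np.arange(0,6.28,.5)])
        pt=edgepts(w,uv,r*(.8 if it==0 else .88),r*(1.2 if it==0 else 1.12)); x,e=circ(w.plane(pt,zd),.032); c=x[:2]
    hsv=cv2.cvtColor(w.im,cv2.COLOR_BGR2HSV)
    m=(hsv[...,0]>=17)&(hsv[...,0]<=32)&(hsv[...,1]>120)&(hsv[...,2]>70)
    vv,uu=np.nonzero(m); P=w.plane(np.c_[uu,vv],zd)[:,:2]-c; q=np.hypot(*P.T); P=P[(q>.018)&(q<.033)]
    yaw=np.arctan2(*P.mean(0)[::-1]) if len(P) else None
    return c,yaw,e,len(P)
E
python3 - <<'E'
from h import *
w=Saved("v1")
for n,p in dict(green=(.47,-.116),brown=(.462,-.24),red=(.451,-.346),blue=(.366,-.252),pink=(.565,-.25)).items():
    c,y,e,k=wheel(w,p); print(n,c.round(4),np.degrees(y).round(1),round(e,5),k)
E
```

```text
AttributeError: 'NoneType' object has no attribute 'degrees'

The above exception was the direct cause of the following exception:

Traceback (most recent call last):
TypeError: loop of ufunc does not support argument 0 of type NoneType which has no callable degrees method
```

```bash
python3 - <<'E'
from h import *
w=Saved("v1"); hsv=cv2.cvtColor(w.im,cv2.COLOR_BGR2HSV)
for u,v in [(379,70),(460,209),(480,294),(358,250)]:
    print(hsv[int(v*.64),int(u*.64)])
for n,p in dict(green=(.47,-.116),brown=(.462,-.24),red=(.451,-.346),blue=(.366,-.252),pink=(.565,-.25)).items():
    c,y,e,k=wheel(w,p); print(n,c.round(4),y,round(e,5),k)
E
```

```text
[ 19 166 126]
[ 19 167 125]
[ 22 155 209]
[ 23 148 210]
green [ 0.4673 -0.1186] None 0.00222 0
brown [ 0.4623 -0.2445] -0.364846709402682 0.00055 46
red [ 0.4518 -0.3493] 0.8758745295125291 0.00034 29
blue [ 0.3668 -0.2536] 0.46604553799440424 0.00031 29
pink [ 0.5675 -0.2534] 1.3261960683004106 0.00036 34
```

```bash
python3 - <<'E'
from h import *
w=Saved("v1"); p=w.plane([np.array([373,103])*.64],.008)[0]; print(p)
c,y,e,k=wheel(w,p[:2]); print(c,y,e,k)
t=Cam("top"); t.save("t2",(220,360,160,260))
for n,(cc) in dict(green=c).items(): print(t.proj([*cc,.01])/.64)
E
```

```text
[ 0.46058399 -0.14477099  0.008     ]
[ 0.4604249  -0.14592286] 0.9042543536845186 0.0003754763560214029 51
[[418.6348248  336.64010287]]
```

View pics/t2.png

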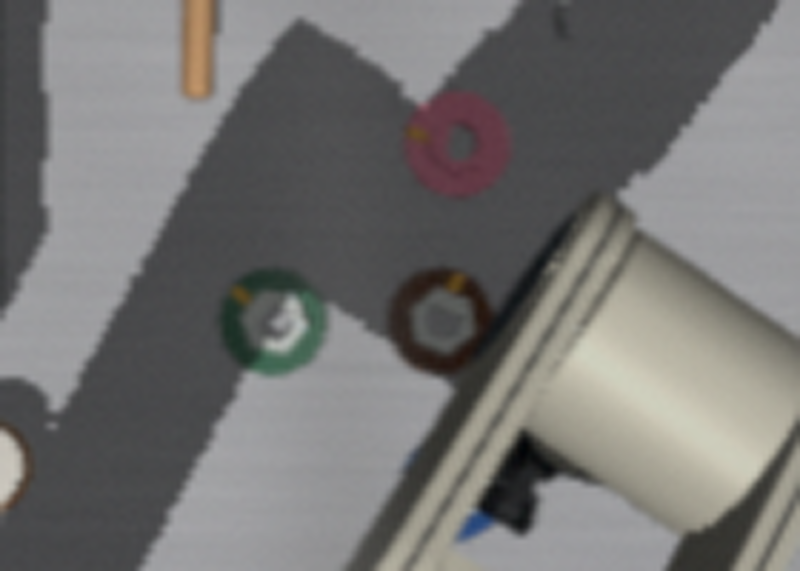

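```bash
cat >> h.py <<'E'
SH=np.array([.56925,.1229]); SY=np.radians(34.5)
def wrap(a): return (a+np.pi)%(2*np.pi)-np.pi
def pickangles(yaw):
    o=[]
    for k in range(-3,3):
        ap=wrap(yaw+k*np.pi/3); al=wrap(SY+k*np.pi/3); o.append((ap,al))
    return o
def goto(p,a,rate=.1,tol=.0004,line=True):
    p=np.array(p,float); c=p.copy()
    (manip.servo_line(c,rv(a),rate) if line else manip.move_to(c,rv(a)))
    for i in range(2):
        manip.hold(.1); e=p-manip.get_position()
        if np.linalg.norm(e)<tol: break
        c=c+np.clip(e,-.003,.003); manip.servo_line(c,rv(a),.05)
    return np.array(manip.get_position())
E
python3 - <<'E'
from h import *
p=(.4604,-.1459); y0=.904; a=wrap(y0-np.pi/3)
w=look(p,.016,a,"gr1"); c,y,e,k=wheel(w,p); print(manip.get_position().round(4),c.round(4),np.degrees(y).round(1),e,k,"a",np.degrees(a))
E
```

```text
[ 0.4542 -0.1964  0.1105] [ 0.4607 -0.1456] 52.3 0.000338301596463704 153 a -8.204615320173568
```

View pics/gr1.png

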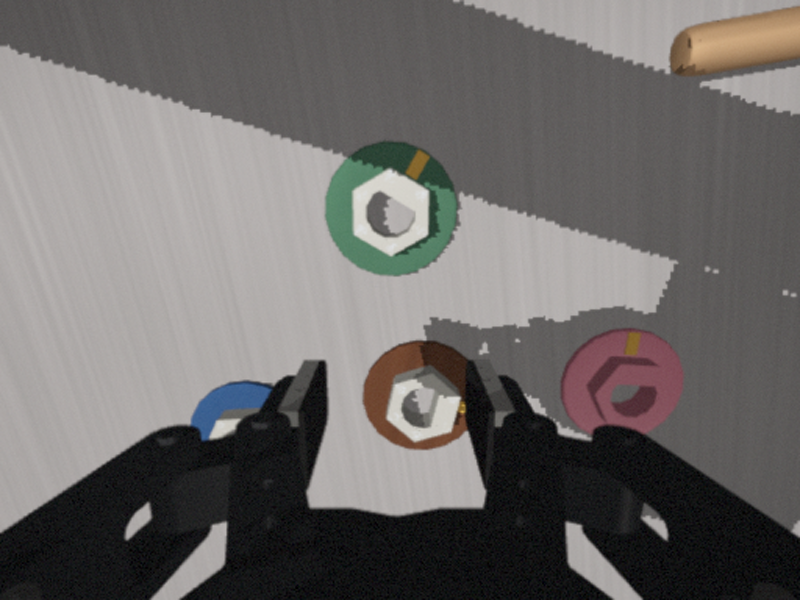

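```bash
cat >> h.py <<'E'
def grab(c,a,zg=.029,zu=0.,f=50):
    manip.command_gripper(.055,f)
    print("above",goto([c[0],c[1],zu+.07],a,line=False).round(4))
    q=goto([c[0],c[1],zu+zg],a,rate=.06); print("at",q.round(4),manip.get_contact_force().round(2))
    manip.command_gripper(0,f); print("w",round(manip.get_width(),4),manip.get_contact_force().round(2))
E
python3 - <<'E'
from h import *
c=(.4607,-.1456); a=wrap(np.radians(52.3)-np.pi/3)
grab(c,a)
Cam("wrist").save("gr2"); print(manip.get_position().round(4))
q=manip.get_position(); manip.servo_line([q[0],q[1],.15],rate=.12)
w=Cam("wrist"); w.save("gr3",(170,340,200,320)); print(manip.get_width(),manip.get_contact_force().round(2),manip.get_time())
E
cd pics; python3 -c "
import cv2,numpy as np
a=[cv2.resize(cv2.imread(f+'.png'),(400,300)) for f in ['gr2','gr3']]
cv2.imwrite('m8.png',np.hstack(a))"
```

```text
above [ 0.4606 -0.1452  0.0697]
at [ 0.4605 -0.1456  0.0288] [ 1.02  0.1  -0.53]
w 0.0328 [-0.6   0.78  5.86]
[ 0.4604 -0.1455  0.029 ]
0.032595101367813184 [-0.14  0.96 -0.62] 32.3917
```

View pics/m8.png

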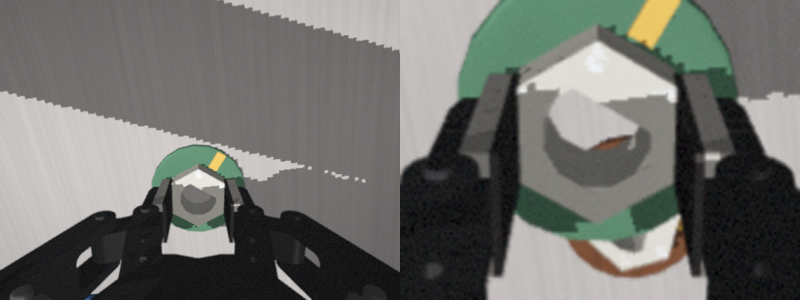

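```bash
cat >> h.py <<'E'
def insert(al,n,zg=.029,dxy=(0,0),zstart=.16,flim=6,step=.004):
    """lower wheel onto shaft as n-th (0-based). returns final z reading"""
    X=np.array([SH[0]+dxy[0],SH[1]+dxy[1]]); zt=.041+.016*n+zg
    q=goto([*X,zstart],al,line=True,rate=.1,tol=.0003)
    e=np.r_[X,zstart]-q; f0=manip.get_contact_force(); log=[]
    z=.128
    while True:
        manip.servo_line([X[0],X[1],z],rv(al),rate=.08); f=manip.get_contact_force()-f0; q=manip.get_position()
        log.append((round(z,4),q.round(4).tolist(),f.round(1).tolist()))
        if f[2]>flim or z<=zt-.0015: break
        z=max(z-step,zt-.0015)
    for l in log[-6:]: print(*l)
    return z,q,f
E
python3 - <<'E'
from h import *
q=manip.get_position(); w=Cam("wrist"); R=np.array(Ro.from_rotvec(manip.get_ee_rot()).as_matrix())
c,y,e,k=wheel(w,q[:2],q[2]-.029); print("inhand",(R.T@np.r_[c-q[:2],0]).round(4),np.degrees(y).round(1),e,k)
al=SY-np.pi/3
manip.move_to([SH[0],SH[1],.19],rv(al))
print(manip.get_position())
z,q,f=insert(al,0)
Cam("wrist").save("i1"); print(manip.get_time())
E
```

```text
inhand [-0.      0.0003 -0.0003] 50.7 0.0006300010446877724 273
[0.56871885 0.12213631 0.18945481]
0.088 [0.569, 0.1229, 0.0877] [-0.5, 0.6, 0.0]
0.084 [0.569, 0.1228, 0.0837] [-0.7, -0.7, -0.0]
0.08 [0.569, 0.1228, 0.0797] [0.7, 0.5, 0.5]
0.076 [0.569, 0.1229, 0.0757] [-0.4, 0.3, 0.5]
0.072 [0.569, 0.1229, 0.0717] [0.3, 0.4, -0.1]
0.0685 [0.5697, 0.123, 0.07] [-2.8, 0.1, 14.9]
39.0667
```

View pics/i1.png

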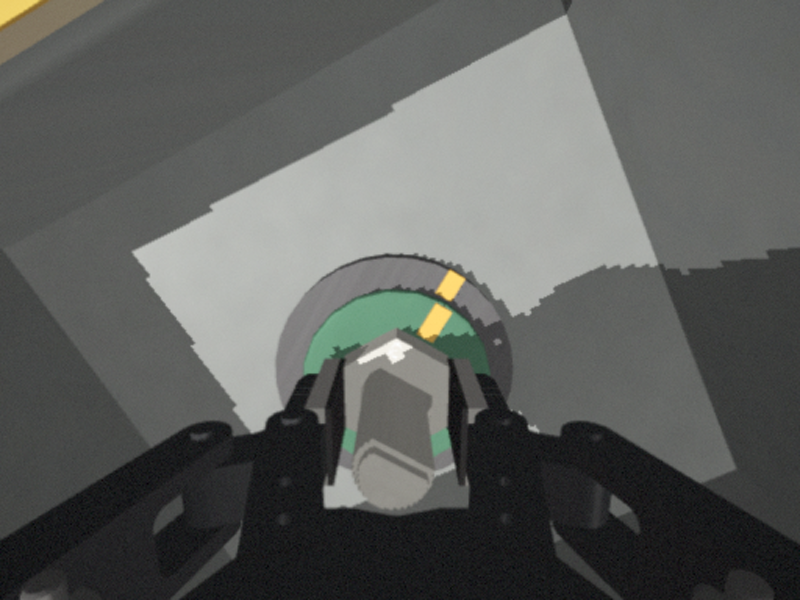

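The green wheel is fully home and the stripes line up at (450,285) and (435,322). I'll release it and go on to brown.

```bash
cat >> h.py <<'E'
def release():
    manip.command_gripper(.05); q=manip.get_position(); manip.servo_line([q[0],q[1],.20],rate=.15)
def cycle1(name,p,yaw):
    q6=[]
    for ap,al in pickangles(yaw):
        try:
            j=manip.solve_ik([p[0],p[1],.03],rv(ap)); k=manip.solve_ik([*SH,.1],rv(al))
        except manip.IKError: continue
        if j is not None and k is not None: q6.append((abs(j[5])+abs(k[5]),ap,al))
    _,ap,al=min(q6); print("ap,al",np.degrees([ap,al]).round(1))
    w=look(p,.016,ap,name+"1"); c,y,e,k=wheel(w,p); print(name,c.round(4),np.degrees(y).round(1),round(e,5),k,"moved",np.hypot(*(c-p)).round(4))
    d=wrap(y-yaw); return c,y,ap+d,al
E
python3 - <<'E'
from h import *
release(); Cam("wrist").save("i2")
c,y,ap,al=cycle1("brown",np.array([.4623,-.2445]),np.radians(-20.9))
np.save("plan.npy",[*c,y,ap,al]); print(np.degrees([ap,al]),manip.get_time())
E
cd pics; python3 -c "
import cv2,numpy as np
a=[cv2.resize(cv2.imread(f+'.png'),(400,300)) for f in ['i2','brown1']]
cv2.imwrite('m9.png',np.hstack(a))"
```

```text
ap,al [-20.9  34.5]
brown [ 0.4628 -0.2446] -21.1 0.00032 148 moved 0.0005
[-21.08459005  34.5       ] 42.2833
```

View pics/m9.png

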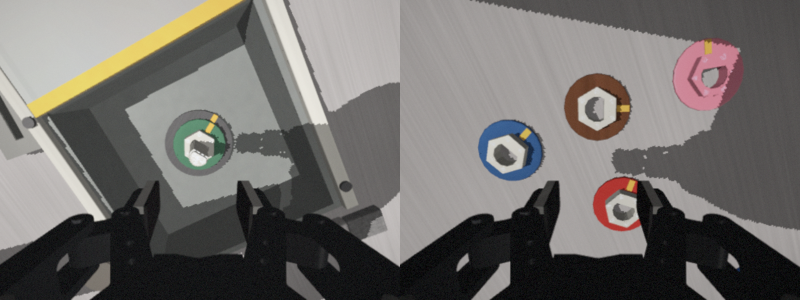

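```bash
cat > cyc.py <<'E'
from h import *
import sys
name,n=sys.argv[1],int(sys.argv[2])
x,y_,yaw,ap,al=np.load("plan.npy")
grab((x,y_),ap)
q=manip.get_position(); manip.servo_line([q[0],q[1],.15],rate=.12)
q=manip.get_position(); w=Cam("wrist"); R=Ro.from_rotvec(manip.get_ee_rot()).as_matrix()
c,y,e,k=wheel(w,q[:2],q[2]-.029); print("inhand",(R.T@np.r_[c-q[:2],0]).round(4),"yaw err",np.degrees(wrap(y-yaw)).round(1),"w",manip.get_width())
manip.move_to([*SH,.21],rv(al))
z,q,f=insert(al,n)
Cam("wrist").save(name+"_in",(150,360,150,330)); print(manip.get_time())
E
python3 cyc.py brown 1
```

```text
above [ 0.4625 -0.2447  0.07  ]
at [ 0.4626 -0.2445  0.0288] [-0.02 -0.44  0.23]
w 0.0321 [-1.54  0.86  5.08]Traceback (most recent call last):
  File "cyc.py", line 8, in <module>
    c,y,e,k=wheel(w,q[:2],q[2]-.029); print("inhand",(R.T@np.r_[c-q[:2],0]).round(4),"yaw err",np.degrees(wrap(y-yaw)).round(1),"w",manip.get_width())
                                                                                                               ~^~~~
TypeError: unsupported operand type(s) for -: 'NoneType' and 'float'
```

Gripping along the stripe hides it behind a finger, which is expected here. I'll make the in-hand check tolerate that and continue.

```bash
sed -i 's/"yaw err",.*$/"yaw err",None if y is None else np.degrees(wrap(y-yaw)).round(1),"w",manip.get_width(),e)/' cyc.py
sed 's/^grab.*$//' cyc.py > cyc_b.py; python3 cyc_b.py brown 1
```

```text
inhand [-0.      0.0003 -0.    ] yaw err None w 0.032617514521497186 0.0004542802461346279
0.104 [0.5692, 0.1228, 0.1037] [-0.2, -0.5, -0.1]
0.1 [0.5693, 0.1228, 0.0997] [-1.0, -0.5, -0.8]
0.096 [0.5693, 0.1228, 0.0957] [-1.2, 0.3, 0.5]
0.092 [0.5693, 0.1229, 0.0918] [-0.6, -1.0, -0.7]
0.088 [0.5693, 0.1229, 0.0877] [0.0, 0.1, 0.2]
0.0845 [0.5696, 0.123, 0.0859] [-5.2, -0.5, 15.4]
52.5667
```

View pics/brown_in.png

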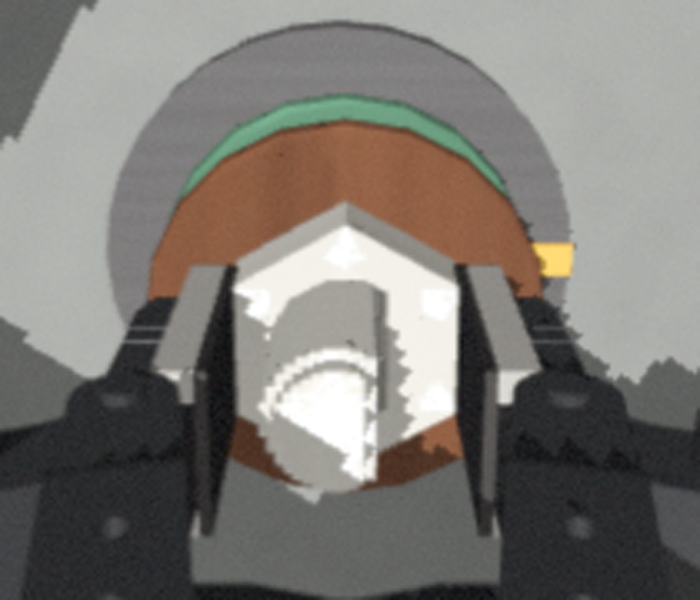

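The brown wheel is home on the green one (contact at TCP 0.086, as expected). Blue is next.

```bash
cat > nxt.py <<'E'
from h import *
import sys
name=sys.argv[1]; p=np.array([float(sys.argv[2]),float(sys.argv[3])]); yw=float(sys.argv[4])
release()
c,y,ap,al=cycle1(name,p,yw)
np.save("plan.npy",[*c,y,ap,al]); print(np.degrees([ap,al]),manip.get_time())
E
python3 nxt.py blue .3668 -.2536 .466
```

```text
ap,al [-33.3 -25.5]
blue [ 0.3662 -0.2537] 26.1 0.00029 134 moved 0.0006
[-33.91544157 -25.5       ] 55.7667
```

View pics/blue1.png

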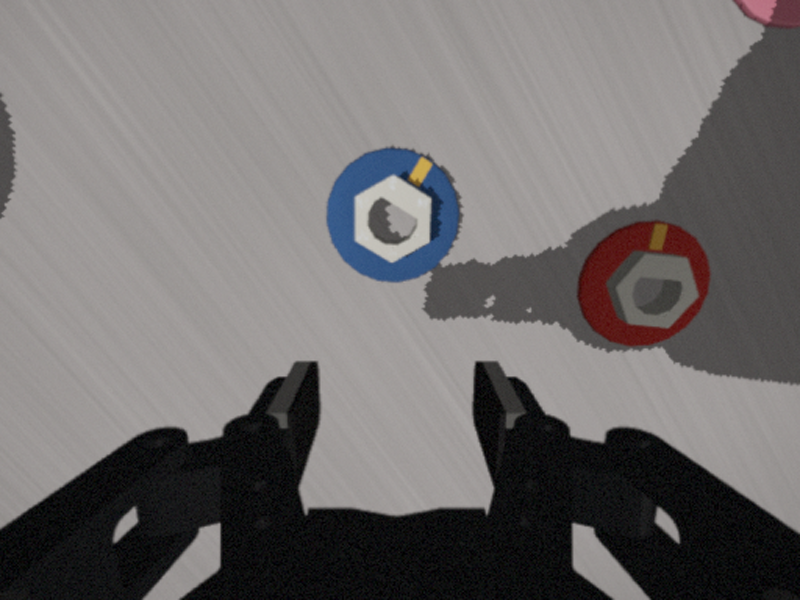

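```bash
python3 cyc.py blue 2
```

```text
above [ 0.3659 -0.2537  0.07  ]
at [ 0.3664 -0.2539  0.0292] [ 0.7  -0.42  0.07]
w 0.0322 [-0.63  0.34  6.37]
inhand [-0.      0.0002 -0.0004] yaw err -1.3 w 0.032742705920631734 0.0005228161962752068
0.12 [0.5691, 0.1229, 0.1198] [-0.1, 0.1, -0.5]
0.116 [0.569, 0.1229, 0.1157] [0.2, -0.8, 0.4]
0.112 [0.569, 0.1229, 0.1117] [0.3, 1.2, -0.3]
0.108 [0.5691, 0.1228, 0.1077] [1.3, -0.4, 0.6]
0.104 [0.569, 0.1229, 0.1037] [0.0, 0.8, -0.1]
0.1005 [0.5697, 0.1231, 0.1025] [-5.4, -1.0, 19.5]
64.5667
```

View pics/blue_in.png

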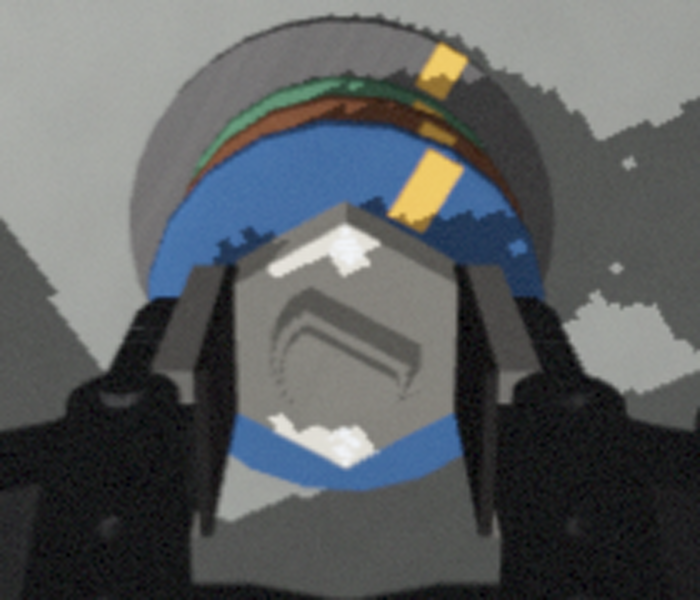

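The stack's stripes line up and blue is home. Red is next.

```bash
python3 nxt.py red .4518 -.3493 .876
```

```text
ap,al [ -9.8 -25.5]
red [ 0.4518 -0.3497] 51.9 0.00033 138 moved 0.0004
[ -8.09737989 -25.5       ] 67.8667
```

View pics/red1.png

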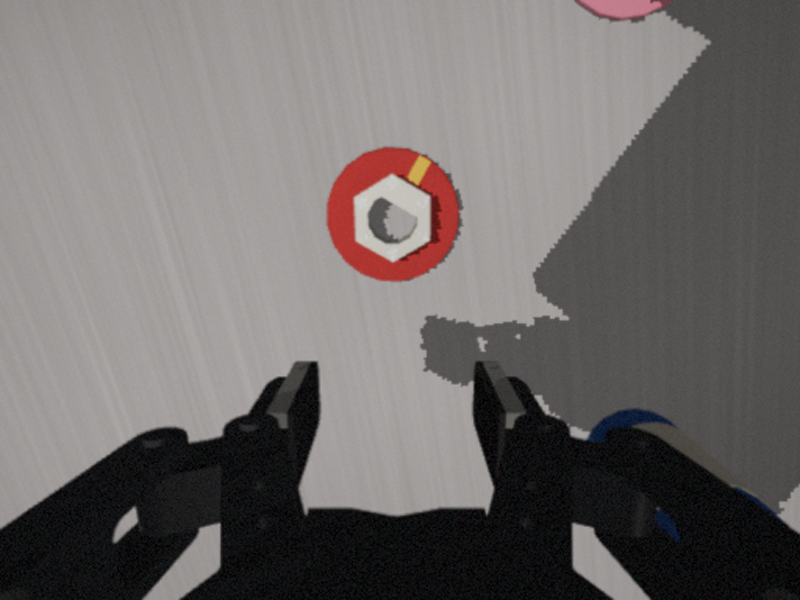

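```bash
sed -i 's/^manip.move_to(\[\*SH,.21\]/manip.move_to([.42,-.2,.21],rv(al)); manip.move_to([*SH,.21]/' cyc.py; python3 cyc.py red 3
```

```text
above [ 0.4518 -0.3493  0.0697]
at [ 0.4516 -0.3496  0.0288] [-0.24 -0.02  0.26]
w 0.0323 [-0.57  0.75  4.87]
inhand [-0.      0.0006 -0.0002] yaw err -1.6 w 0.032112490794055024 0.00034376220741624136
0.128 [0.569, 0.1228, 0.1273] [0.7, -0.2, 0.6]
0.124 [0.5693, 0.1229, 0.124] [-0.1, -0.3, -0.1]
0.12 [0.5691, 0.1229, 0.1198] [-0.4, 0.3, 0.4]
0.1165 [0.5699, 0.1231, 0.1179] [-2.9, -0.9, 11.4]
76.6917
```

View pics/red_in.png

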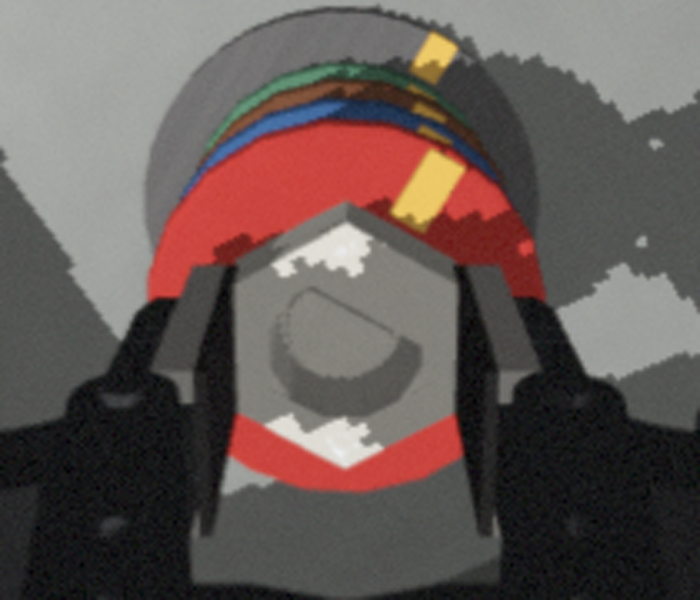

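```bash
python3 - <<'E'
from h import *
release(); manip.hold(.2)
w=look(SH,.105,SY-np.pi/3,"st",(180,330,70,190)); c,y,e,k=wheel(w,SH,.089); print(c.round(4),(c-SH).round(4),np.degrees(y),e)
Cam("side").save("st_s",(200,320,60,200)); t=Cam("top");t.save("st_t")
print(manip.get_time())
E
cd pics; python3 -c "
import cv2,numpy as np
a=[cv2.resize(cv2.imread(f+'.png'),(400,300)) for f in ['st','st_s']]
cv2.imwrite('m10.png',np.hstack(a))"
```

```text
[0.5695 0.1238] [0.0002 0.0009] 31.58488771531195 0.0005014621320380344
78.5333
```

View pics/m10.png

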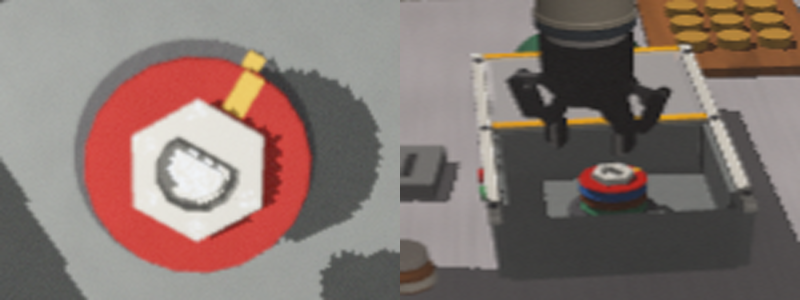

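View pics/st_t.png

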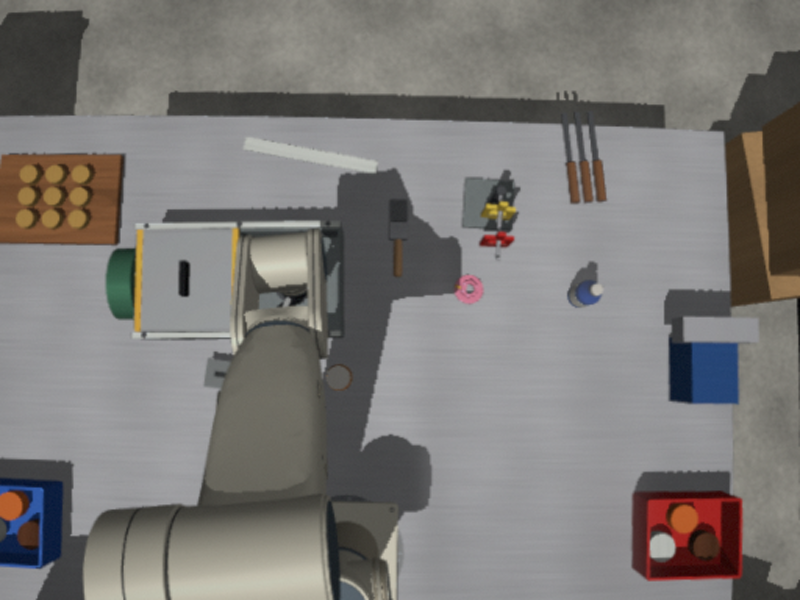

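All four wheels are stacked and level, and the bench is clear except for the pink decoy. Now I'll shut the guard.

```bash
python3 - <<'E'
from h import *
yw=np.radians(1.6); dy=np.array([-np.sin(yw),np.cos(yw),0]); a=np.pi/2+yw
h=np.array([.562,.3274,0])
manip.command_gripper(.045,40)
manip.move_to([.56,.2,.24],rv(a)); manip.move_to(h+[0,0,.22],rv(a))
manip.servo_line(h+[0,0,.149],rate=.1)
manip.command_gripper(0,40); print("w",manip.get_width(),manip.get_contact_force().round(2))
p=h+[0,0,.149]
manip.servo_line(p-dy*.195,rate=.12); print(manip.get_position().round(4),manip.get_contact_force().round(2))
for L in np.arange(.199,.22,.003):
    manip.servo_line(p-dy*L,rate=.05); f=manip.get_contact_force()@dy; q=manip.get_position(); print(round(L,3),q.round(4),round(f,2))
    if abs(f)>15: break
manip.command_gripper(.045); manip.hold(.2)
print(manip.get_contact_force().round(2))
q=manip.get_position(); manip.servo_line([q[0],q[1],.25],rate=.15)
Cam("wrist").save("e1")
manip.move_to([.45,.2,.35],rv(a))
t=Cam("top"); t.save("e_t",(60,380,90,260)); Cam("side").save("e_s"); print(manip.get_time())
E
```

```text
w 0.013390859043518376 [-0.91 -2.92  5.76]
[0.5681 0.1324 0.1499] [-1.01 -0.94  7.04]
0.199 [0.5682 0.1285 0.1499] -0.8
0.202 [0.5683 0.1255 0.1499] -0.99
0.205 [0.5684 0.1226 0.1499] -0.06
0.208 [0.5684 0.1222 0.1499] 14.99
0.211 [0.5685 0.1219 0.1499] 29.55
[ 0.69 -0.68  0.13]
87.5417
```

View pics/e1.png

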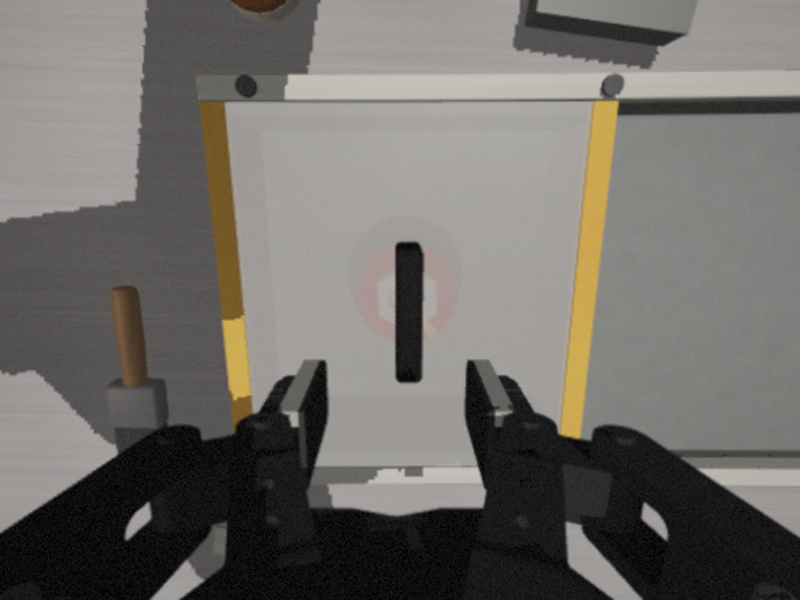

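View pics/e_s.png

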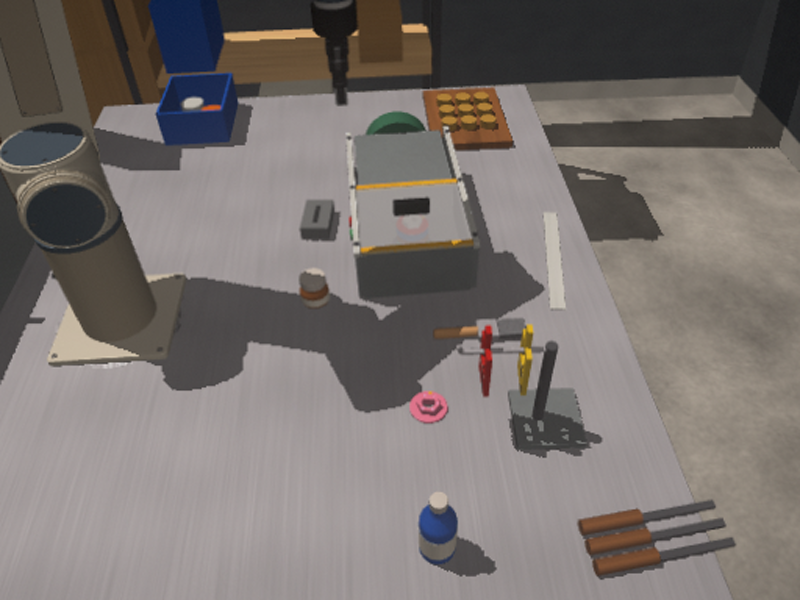

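```bash
python3 - <<'E'
from h import *
manip.hold(.5); manip.sign_off(); print(manip.get_time())
E
```

```text
the job is handed in; nothing more can be done
the job is handed in; nothing more can be done
```

The job is done and handed in at about 88 s of the 210 s allowed; `sign_off` gives no verdict.

- **Tag:** The red tag hangs on the hook about 90 mm from the post. The last side view shows both tags hanging upright.
- **Guard open:** It had started about 30 mm open. I slid it until it hit its stop.
- **Wheels:** All four were present, and I stacked them from the bottom green, brown, blue, red. Each met its stop at the height expected for fully home. Green had been knocked about 30 mm aside and was measured again before I picked it up. I left the pink look-alike alone.
- **Guard shut:** It moved 205 mm back and met the stop.

**Last checks:**
- The top wheel measured about 1 mm off the shaft axis, and its stripe was about 3° off the shaft's. Both are within tolerance.
- The jar, bottle and brush look unmoved, judged by eye in the pictures.
- The arm ended clear of everything.
- No check failed or disagreed.

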